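# Mount a display board on the book counter with a click wrench

## Robot

A 6-joint arm with a two-finger parallel gripper is mounted at the origin on the work surface. World frame = base frame: x ahead of the robot, y to its left, z up, the work surface at z = 0. Lengths are in m, angles in rad, forces in N, time in s.
With the tool pointing down it reaches from about 0.35 to 0.975 m from the base axis. Payload 17.4 kg.
Tool frame: the origin (TCP) lies at the very end of the fingers, on their centre line; the grasp point (between the pads) lies 19 mm behind it; y points along the fingers, x is the direction in which the jaws open and shut, and the axes are right-handed (so a half turn about y gives the same grasp; the last joint's range is limited). The gripper opens to 85 mm and grips with 20 to 120 N. Pads are 22 mm wide; open, the fingers measure 114 mm over their backs; the gripper's body (76 mm by 85 mm) begins 54 mm behind the grasp point. The pads swing forward as they close: fully open they stand 13 mm farther back than shut.
Start: joints at [-1.186, 0.116, 1.442, -0, 1.584, -0.038], TCP at [0.277, -0.616, 0.195] pointing down, gripper open.
Joint ranges: [-2.83, 2.83], [-0.83, 2.19], [0.07, 2.5], [-1.14, 4.28], [0.01, 3], [-2.97, 2.97]. Speed limits (rad/s): [1.89, 1.89, 2.22, 3.14, 3.14, 3.14].

## Interface

Orientations are given as a rotation vector (axis times angle).
In Python, from workcell import manip gives the robot as it stands. The module is installed in compiled form; this text tells all that it offers.
- The arm moves only by the tool carry_out, never from a script. Its argument "steps" is a list of rows, each an object of numbers: "tx", "ty", "tz": the shift along the world's x, y, z each as a share of 25 cm, from -1 to 1; "ax", "ay", "az": the turn, a rotation vector about the world's x, y, z each as a share of 60 degrees, from -1 to 1. A call has 1 to 12 rows; each row is the pose to reach, as a shift and turn from the pose commanded when the call began; what a row does not reach only later rows make up. A row lasts 1/12 s, in which the tool goes at most 41.7 mm and 7.16 degrees, less where a joint would pass 70% of its speed; a pose out of reach is approached as far as the arm can. A call with a number of a shift or a turn outside -1 to 1 is refused whole. A call with a gripper value outside its range is refused whole. "jaw" is the opening, from 0 (shut) to 1 (fully open), set as the call begins (left out, the last holds). The fingers move at their own pace and stop on an object; "newtons" is the grip in N (left out, the last holds). Time passes only in rows, so rows that repeat a pose let the fingers close. It gives the time, the measured TCP pose, the force and the opening at its end, in the units of the state.
- manip.get_obs(): the state, without advancing time (a new reading comes with each control period).
- manip.camera(name): name is "scene" or "top"; returns a dict with "color" (420x560x3 uint8, blue, green, red), "fx", "fy", "cx", "cy" (pixels), "k1" (the pictures are not rectified: a ray, as slopes to the right and down, at radius r is drawn at 1 + k1 r^2 times it, then the intrinsics apply), "R" (3x3) and "t" (3): a world point X has camera coordinates R X + t. Camera axes: x right, y down, z forward; pixel columns grow to the right and rows downward; lengths in m; the calibration is good to about 2 mm. A picture is of the moment at which its call begins. There is no depth.
- manip.finish_job(): hands the job in, once; it reports no verdict.
The state is a dict: "time_s": time; "qpos": joint angles; "joint_velocities": joint speeds; "effort": joint torques, N m; "position": TCP position; "tool_rot": TCP orientation; "wrist_force": force on the tool from outside, world axes, zero at the start; "torque": the same for the moment, N m; "finger_gap": finger opening in m.
Only numpy, scipy, OpenCV 4.12 (cv2) and the standard library are available. Lean on these libraries where they do the work, as an engineer would, in place of code of your own. Each camera call takes 0.05 s, during which the arm holds its last target. There are 200 camera calls.

## Task

Stand the loose wooden display board in the slot of the grey clamp base, fully home and upright, without forcing it; then swing the click wrench that sits on the clamp's bolt clockwise (seen from above) until it breaks over with a click, and stop at once - do not pull on past the click. Let go, leave the wrench where it clicked, and leave the bell, the pen pot and the books where they are.

Things in the scene. Friction and masses are not known exactly. Their poses are not given: they have to be found in the camera images.
- panel: loose display board of brown wood, 22 mm thick (its x), 100 mm wide (its y), 150 mm tall (its z), 120 to 240 g, same both ways round, standing upright on the counter; origin at the centre of its underside
- slot (a point): centre of the floor of the slot in the grey clamp base; x across the slot's 25 mm width, y along its 106 mm length, z up. The slot is 33 mm deep, with a 4 mm chamfer round its mouth; the board stands in it on its lower end. The base is a fixed block 45 mm high, 90 mm wide along x; along y it reaches from 65 mm on the +y side of this point to 175 mm on its -y side
- bolt (a point): point on the vertical bolt axis, at the height of the wrench's centre line (75 mm above the counter); axes as the slot's; fixed. The bolt turns stiffly (0.8 N m, about 5 N at the wrench grip) for 0.5 to 0.85 rad, how far is not known beforehand, then comes up tight. It stays where it is left
- wrench_head_mid (a point): centre of the wrench's steel head (40 mm across, 24 mm high), on the bolt axis at bolt; x points towards the handle. The wrench is captive on the bolt and swings about it in a level plane; no ratchet. The handle is in line with the head until the click; let go, it springs back in line
- wrench_grip (a point): middle of the black grip, a level round bar 26 mm thick, 98 to 193 mm from the bolt axis (this point 145 mm); x outward. With the bolt tight the push here rises within 0.05 rad to about 12 N (1.8 N m), then the handle breaks over against the head: the push falls to about 7 N at a bend of 0.1 rad and 4 N at 0.15 rad; just past that the handle meets its stop and overstrains the bolt
- bell: steel counter bell, a dome 72 mm across and 52 mm high; origin at the centre of its underside
- pen_pot: black pen pot 72 mm across, 95 mm high, two pens up to 145 mm; origin at the centre of its underside
- books: stack of two hardback books, 120 x 170 x 52 mm; origin at the centre of its underside
Not all that is in view belongs to the job. What is meant by the panel is not purple or turquoise, and is the smaller of those in its own colour.

How it is judged:
By the outcome, as a careful person would: the job done as asked, in the order asked, and still so for the second after the job is handed in, with the robot touching nothing.
It also fails if it takes over 72 s, if anything falls off the work surface, if the arm or the gripper's body presses on something with over 40 N, if the wrist force passes 120 N, or if a joint passes its speed limit or range.

## Working session

There is one attempt and no reset: what is moved stays moved. The work goes in short steps, Python scripts to look and compute and a tool call to move; the robot and the scene stay as the last step left them, time stands still between calls to the robot, and variables do not carry over. Pictures are saved under pics/ and viewed, about 8 in all and at most 12, crops included, and the job is handed in when it is done.

Besides the shell and the picture viewer there is one more tool, called in YAML: its name, and indented under it one key for each argument. carry_out: Moves the arm, as the interface text tells. Shift numbers are shares of 25 cm and turn numbers shares of 60 degrees, none past 1 either way. Its arguments: {"type":"object","properties":{"steps":{"type":"array","items":{"type":"object","properties":{"tx":{"type":"number"},"ty":{"type":"number"},"tz":{"type":"number"},"ax":{"type":"number"},"ay":{"type":"number"},"az":{"type":"number"}}}},"jaw":{"type":"number"},"newtons":{"type":"number"}},"required":["steps"]}

```bash
mkdir -p pics; python3 - <<'E'
from workcell import manip
import cv2,numpy as np
for n in("scene","top"):
    c=manip.camera(n); cv2.imwrite(f"pics/{n}0.png",c["color"])
    print(n,{k:np.round(c[k],4).tolist() for k in c if k!="color"})
o=manip.get_obs(); print({k:np.round(v,3).tolist() for k,v in o.items()})
E
```

```text
scene {'fx': 424.5195, 'fy': 424.5195, 'cx': 283.5463, 'cy': 204.3429, 'k1': -0.1296, 'R': [[0.7736, 0.6336, 0.0081], [0.4149, -0.4968, -0.7622], [-0.479, 0.593, -0.6472]], 't': [-0.4112, -0.1302, 1.4982]}
top {'fx': 501.4451, 'fy': 501.4451, 'cx': 278.2034, 'cy': 212.75, 'k1': -0.101, 'R': [[-0.0212, -0.9997, 0.0105], [-0.9905, 0.0196, -0.136], [0.1357, -0.0133, -0.9907]], 't': [0.0139, 0.5258, 1.3826]}
{'time_s': 0.1, 'qpos': [-1.186, 0.116, 1.442, 0.0, 1.584, -0.038], 'joint_velocities': [0.001, -0.0, -0.001, -0.001, -0.003, -0.001], 'effort': [0.003, -73.366, -63.379, 0.0, 0.005, -0.0], 'position': [0.277, -0.615, 0.195], 'tool_rot': [-1.379, 0.893, -0.892], 'wrist_force': [-0.245, -0.766, 0.299], 'torque': [0.035, 0.022, 0.028], 'finger_gap': 0.086}
```

View pics/scene0.png

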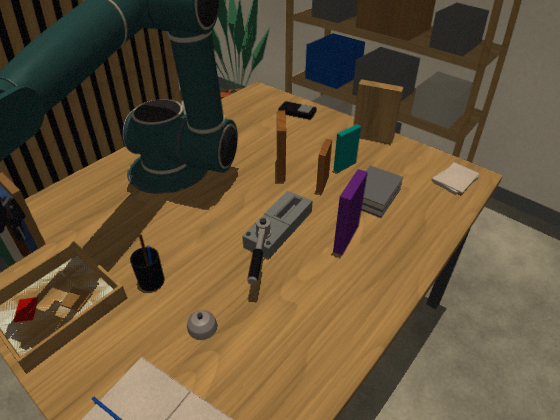

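View pics/top0.png

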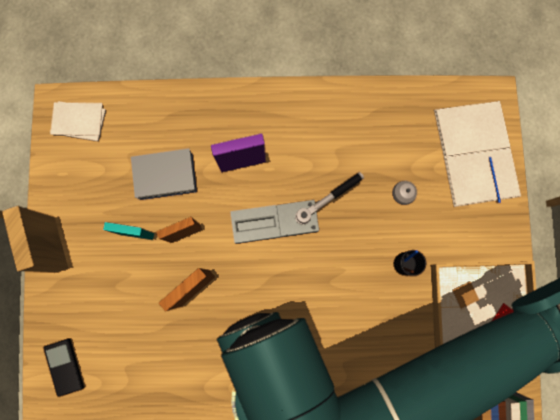

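The panel is the smaller of the two brown boards, at top (180,230) and scene (323,165). The base slot is at top (255,225), the bolt at (305,214), and the wrench points up and right to (360,178). Next, zoomed crops.

```bash
cat > h.py <<'E'
import numpy as np,cv2
from workcell import manip
def K(c): return np.array([[c["fx"],0,c["cx"]],[0,c["fy"],c["cy"]],[0,0,1.]])
def proj(c,P):
    P=np.atleast_2d(P)@np.array(c["R"]).T+np.array(c["t"]); s=P[:,:2]/P[:,2:]
    s=s*(1+c["k1"]*(s**2).sum(1,keepdims=True)); return s*[c["fx"],c["fy"]]+[c["cx"],c["cy"]]
def back(c,uv,z):
    u=cv2.undistortPoints(np.array(uv,float).reshape(-1,1,2),K(c),np.array([c["k1"],0,0,0.])).reshape(-1,2)
    d=np.c_[u,np.ones(len(u))]@np.array(c["R"]); o=-np.array(c["R"]).T@np.array(c["t"])
    return o+d*((z-o[2])/d[:,2])[:,None]
def crop(img,x,y,w,h,f,name):
    cv2.imwrite(name,cv2.resize(img[y:y+h,x:x+w],None,fx=f,fy=f,interpolation=cv2.INTER_CUBIC))
E
python3 - <<'E'
from h import *
crop(cv2.imread("pics/top0.png"),150,160,220,150,3.6,"pics/t1.png")
crop(cv2.imread("pics/scene0.png"),235,100,150,200,3,"pics/s1.png")
E
```

```text
(no output)
```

View pics/t1.png

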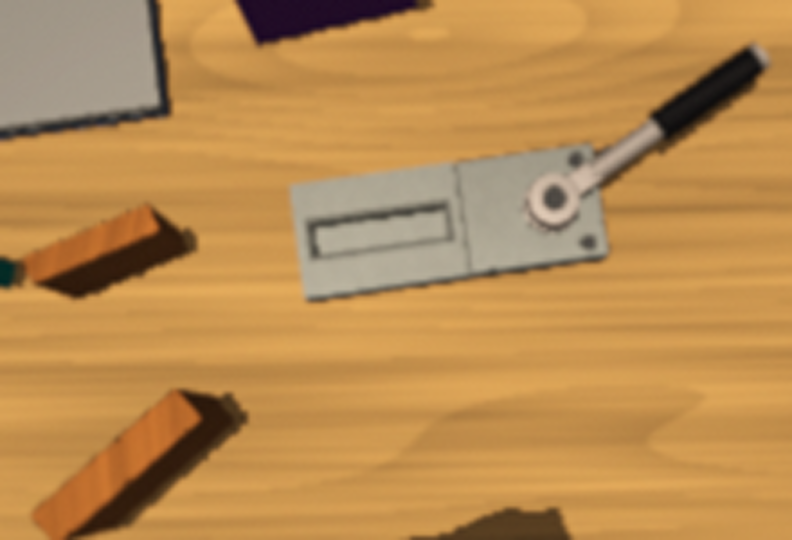

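View pics/s1.png

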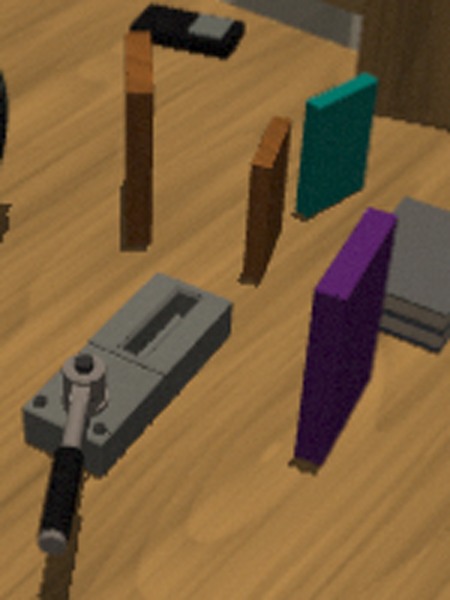

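```bash
cat > fit.py <<'E'
from h import *
from scipy.optimize import least_squares
T,S=manip.camera("top"),manip.camera("scene")
t=lambda a:(np.array(a,float)+.5)/3.6-.5+[150,160]
s=lambda a:(np.array(a,float)+.5)/3-.5+[235,100]
def fit(loc,tp,sp,x0):
    def w(p):
        c,q=np.cos(p[2]),np.sin(p[2]); return np.c_[loc[:,:2]@np.array([[c,q],[-q,c]])+p[:2],loc[:,2]]
    f=lambda p:np.r_[proj(T,w(p))-t(tp),proj(S,w(p))-s(sp)].ravel()
    r=least_squares(f,x0,loss="soft_l1"); print(np.round(r.x,4),"deg",np.degrees(r.x[2]).round(1),"\n",np.round(r.fun.reshape(-1,2),1).tolist()); return r.x
b=np.array([[.045,.065,.045],[.045,-.175,.045],[-.045,-.175,.045],[-.045,.065,.045]])
B=fit(b,[(290,186),(592,144),(607,255),(307,300)],[(232,304),(98,443),(24,407),(160,273)],[.5,.1,.1])
c,q=np.cos(B[2]),np.sin(B[2])
p=np.array([[.011,.05,.15],[.011,-.05,.15],[-.011,-.05,.15],[-.011,.05,.15]])
P=fit(p,[(22,260),(150,204),(160,238),(35,284)],[(291,122),(267,165),(250,163),(273,118)],[.5,.3,.3])
print("bolt",back(T,t([(553,198)]),.09),back(S,s([(84,362)]),.09))
for z in(.075,):print("grip ends",back(T,t([(657,126),(757,62)]),z))
print("handle s",back(S,s([(68,450),(52,540)]),.075))
print("slot mouth",back(T,t([(306,220),(447,202),(453,240),(313,260)]),.045).mean(0))
print("bell",back(T,[(404,192)],.03),"pot",back(T,[(410,263)],.09), "books",back(T,[(163,174)],.05),"turq",back(T,[(105,226),(153,235)],.1), "big",back(T,[(205,272)],.2),"purple",back(T,[(213,150),(264,136)],.17))
print(manip.get_obs()["time_s"])
E
python3 fit.py
```

```text
[0.495  0.0686 0.1189] deg 6.8 
 [[-0.2, -0.2], [0.3, -0.1], [0.9, 0.4], [-0.8, -0.2], [0.5, -0.8], [1.2, 0.7], [-1.0, -0.1], [-0.5, -0.5]]
[0.4755 0.2727 0.3629] deg 20.8 
 [[0.0, -0.6], [0.3, 0.7], [0.5, -0.9], [-0.7, 0.6], [0.3, -1.1], [0.7, 0.8], [-0.5, 0.1], [-0.3, -1.0]]
bolt [[ 0.51202924 -0.06415897  0.09      ]] [[ 0.50871736 -0.06324017  0.09      ]]
grip ends [[ 0.56829518 -0.14681586  0.075     ]
 [ 0.61719183 -0.22652123  0.075     ]]
handle s [[ 0.56132674 -0.14423153  0.075     ]
 [ 0.61811392 -0.22672231  0.075     ]]
slot mouth [0.4951656  0.06851568 0.045     ]
bell [[ 0.57999279 -0.360918    0.03      ]] pot [[ 0.37397912 -0.3505964   0.09      ]] books [[0.64157584 0.32813264 0.05      ]] turq [[0.4901968  0.47465614 0.1       ]
 [0.46337406 0.34247618 0.1       ]] big [[0.35977504 0.18875048 0.2       ]] purple [[0.67613366 0.17147913 0.17      ]
 [0.71119921 0.03782605 0.17      ]]
0.2
```

```bash
cat > rel.py <<'E'
import sys
from h import *
from scipy.spatial.transform import Rotation as R
o=manip.get_obs();p=np.array(o["position"]);M=R.from_rotvec(o["tool_rot"]).as_matrix()
yaw=np.degrees(np.arctan2(M[1,0],M[0,0]))
print("t",round(o["time_s"],2),"pos",p.round(4),"xyaw",round(yaw,2),"down",M[:,1].round(3),"F",np.round(o["wrist_force"],2),"gap",round(o["finger_gap"],4))
a=list(map(float,sys.argv[1:]))
if a: print("shift shares",((np.array(a[:3])-p)/.25).round(3),"az share",round(((a[3]-yaw+90)%180-90)/60,3))
E
python3 rel.py 0.4755 0.2727 0.25 20.8
```

```text
t 0.2 pos [ 0.2769 -0.6154  0.1948] xyaw -65.77 down [-0.     0.001 -1.   ] F [-0.48 -0.64  0.63] gap 0.0856
shift shares [0.794 3.553 0.221] az share 1.443
```

carry_out:
  steps:
    - {"tx": 0.2, "ty": 0.1, "tz": 0.25, "az": 0.1}
    - {"tx": 0.4, "ty": 0.3, "tz": 0.4, "az": 0.2}
    - {"tx": 0.6, "ty": 0.5, "tz": 0.5, "az": 0.3}
    - {"tx": 0.8, "ty": 0.7, "tz": 0.5, "az": 0.4}
    - {"tx": 0.8, "ty": 0.85, "tz": 0.5, "az": 0.5}
    - {"tx": 0.8, "ty": 1, "tz": 0.5, "az": 0.6}
    - {"tx": 0.8, "ty": 1, "tz": 0.5, "az": 0.6}
    - {"tx": 0.8, "ty": 1, "tz": 0.5, "az": 0.6}
  jaw: 1

```text
invalid input
```

carry_out:
  steps:
    - {"ty": 0.15, "az": 0.1}
    - {"ty": 0.3, "az": 0.2}
    - {"ty": 0.45, "az": 0.3}
    - {"ty": 0.6, "az": 0.4}
    - {"ty": 0.75, "az": 0.5}
    - {"ty": 0.9, "az": 0.6}
    - {"ty": 1, "az": 0.6}
    - {"ty": 1, "az": 0.6}

```text
invalid input
```

carry_out:
  steps:
    - {"ty": 0.15, "az": 0.1}
    - {"ty": 0.3, "az": 0.2}
    - {"ty": 0.45, "az": 0.24}
    - {"ty": 0.6, "az": 0.24}
    - {"ty": 0.75, "az": 0.24}
    - {"ty": 0.9, "az": 0.24}
    - {"ty": 1, "az": 0.24}
    - {"ty": 1, "az": 0.24}

```text
invalid input
```

carry_out:
  steps:
    - {"ty": 0.15}
    - {"ty": 0.3}
    - {"ty": 0.45}
    - {"ty": 0.55}
    - {"ty": 0.55}
    - {"ty": 0.55}
    - {"ty": 0.55}

```text
invalid input
```

```bash
python3 rel.py 0.4755 0.2727 0.115 20.8; python3 - <<'E'
from h import *
a=manip.camera("scene")["color"];b=manip.camera("top")["color"]
cv2.imwrite("pics/c2.png",np.hstack([cv2.resize(a[80:260,230:400],None,fx=2.3,fy=2.3),cv2.resize(b[150:330,100:270],None,fx=2.3,fy=2.3)]))
E
```

```text
t 0.2 pos [ 0.2769 -0.6154  0.1948] xyaw -65.77 down [-0.     0.001 -1.   ] F [-0.48 -0.64  0.63] gap 0.0856
shift shares [ 0.794  3.553 -0.319] az share 1.443
```

View pics/c2.png

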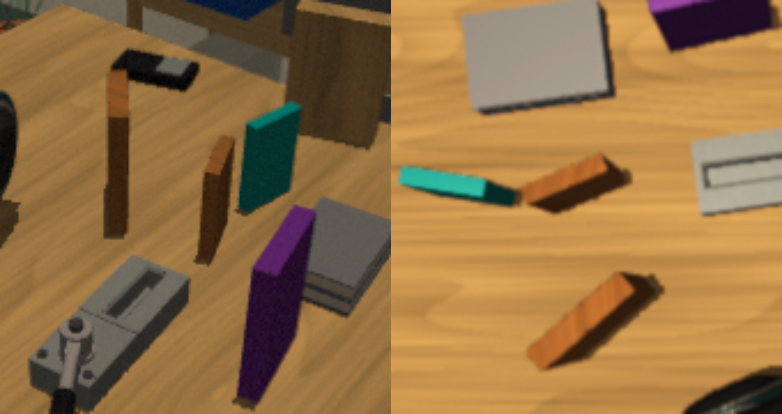

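The picture shows the scene unchanged because every call was refused. I'll retry with all six numbers in each row.

carry_out:
  steps:
    - {"tx": 0.2, "ty": 0.1, "tz": 0.25, "ax": 0, "ay": 0, "az": 0.1}
    - {"tx": 0.4, "ty": 0.3, "tz": 0.4, "ax": 0, "ay": 0, "az": 0.2}
  jaw: 1
  newtons: 30

```text
time_s: 0.47
position: [0.3272, -0.5818, 0.2501]
tool_rot: [-1.443, 0.732, -0.729]
wrist_force: [-0.5, 0.1, 1.9]
finger_gap: 0.0853
```

carry_out:
  steps:
    - {"tx": 0.1, "ty": 0.15, "tz": 0, "ax": 0, "ay": 0, "az": 0.1}
    - {"tx": 0.2, "ty": 0.3, "tz": 0, "ax": 0, "ay": 0, "az": 0.2}
    - {"tx": 0.4, "ty": 0.5, "tz": 0, "ax": 0, "ay": 0, "az": 0.3}
    - {"tx": 0.5, "ty": 0.6, "tz": 0, "ax": 0, "ay": 0, "az": 0.4}
    - {"tx": 0.5, "ty": 0.75, "tz": 0, "ax": 0, "ay": 0, "az": 0.5}
    - {"tx": 0.5, "ty": 0.9, "tz": 0, "ax": 0, "ay": 0, "az": 0.5}
    - {"tx": 0.5, "ty": 1, "tz": 0, "ax": 0, "ay": 0, "az": 0.5}
    - {"tx": 0.5, "ty": 1, "tz": 0, "ax": 0, "ay": 0, "az": 0.5}

```text
time_s: 1.13
position: [0.4537, -0.3262, 0.2512]
tool_rot: [-1.546, 0.322, -0.323]
wrist_force: [-0.8, -0.3, 0.9]
finger_gap: 0.0854
```

carry_out:
  steps:
    - {"tx": 0, "ty": 0.15, "tz": 0, "ax": 0, "ay": 0, "az": 0.1}
    - {"tx": 0, "ty": 0.3, "tz": 0, "ax": 0, "ay": 0, "az": 0.2}
    - {"tx": 0, "ty": 0.5, "tz": 0, "ax": 0, "ay": 0, "az": 0.3}
    - {"tx": 0, "ty": 0.65, "tz": 0, "ax": 0, "ay": 0, "az": 0.4}
    - {"tx": 0, "ty": 0.8, "tz": 0, "ax": 0, "ay": 0, "az": 0.5}
    - {"tx": 0, "ty": 0.95, "tz": 0, "ax": 0, "ay": 0, "az": 0.5}
    - {"tx": 0, "ty": 1, "tz": 0, "ax": 0, "ay": 0, "az": 0.5}
    - {"tx": 0, "ty": 1, "tz": 0, "ax": 0, "ay": 0, "az": 0.5}

```text
time_s: 1.8
position: [0.4529, -0.0788, 0.2508]
tool_rot: [-1.569, -0.089, 0.087]
wrist_force: [0.9, 0.2, 0.8]
finger_gap: 0.0855
```

```bash
python3 rel.py 0.4755 0.2727 0.24 20.8
```

```text
t 1.8 pos [ 0.4529 -0.0788  0.2508] xyaw 6.42 down [ 0.001  0.    -1.   ] F [0.88 0.24 0.77] gap 0.0855
shift shares [ 0.09   1.406 -0.043] az share 0.24
```

carry_out:
  steps:
    - {"tx": 0.09, "ty": 0.15, "tz": 0, "ax": 0, "ay": 0, "az": 0.1}
    - {"tx": 0.09, "ty": 0.3, "tz": 0, "ax": 0, "ay": 0, "az": 0.2}
    - {"tx": 0.09, "ty": 0.5, "tz": 0, "ax": 0, "ay": 0, "az": 0.24}
    - {"tx": 0.09, "ty": 0.65, "tz": 0, "ax": 0, "ay": 0, "az": 0.24}
    - {"tx": 0.09, "ty": 0.8, "tz": 0, "ax": 0, "ay": 0, "az": 0.24}
    - {"tx": 0.09, "ty": 0.9, "tz": 0, "ax": 0, "ay": 0, "az": 0.24}
    - {"tx": 0.09, "ty": 0.9, "tz": 0, "ax": 0, "ay": 0, "az": 0.24}

```text
time_s: 2.38
position: [0.4754, 0.1468, 0.25]
tool_rot: [-1.551, -0.284, 0.285]
wrist_force: [0.8, -0.0, 0.4]
finger_gap: 0.0855
```

carry_out:
  steps:
    - {"tx": 0, "ty": 0.15, "tz": 0, "ax": 0, "ay": 0, "az": 0}
    - {"tx": 0, "ty": 0.3, "tz": 0, "ax": 0, "ay": 0, "az": 0}
    - {"tx": 0, "ty": 0.4, "tz": 0, "ax": 0, "ay": 0, "az": 0}
    - {"tx": 0, "ty": 0.5, "tz": 0, "ax": 0, "ay": 0, "az": 0}
    - {"tx": 0, "ty": 0.5, "tz": 0, "ax": 0, "ay": 0, "az": 0}
    - {"tx": 0, "ty": 0.5, "tz": 0, "ax": 0, "ay": 0, "az": 0}

```text
time_s: 2.88
position: [0.4759, 0.2686, 0.2499]
tool_rot: [-1.553, -0.283, 0.284]
wrist_force: [0.6, -0.8, -0.4]
finger_gap: 0.0855
```

```bash
python3 rel.py 0.4755 0.2727 0.115 20.8; python3 - <<'E'
from h import *
a=manip.camera("scene")["color"];b=manip.camera("top")["color"]
cv2.imwrite("pics/c3.png",np.hstack([cv2.resize(a[60:260,230:400],None,fx=2.3,fy=2.3),cv2.resize(b[130:330,100:270],None,fx=2.3,fy=2.3)]))
E
```

```text
t 2.88 pos [0.4759 0.2686 0.2499] xyaw 20.68 down [-0.001 -0.001 -1.   ] F [ 0.63 -0.83 -0.4 ] gap 0.0855
shift shares [-0.001  0.017 -0.54 ] az share 0.002
```

View pics/c3.png

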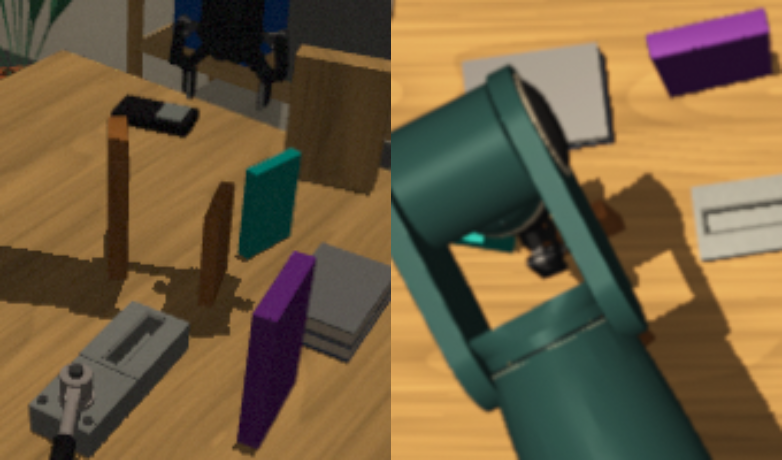

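Gripper sits over the panel, aligned as computed. Six pictures viewed so far. I'll descend and grip.

carry_out:
  steps:
    - {"tx": 0, "ty": 0.016, "tz": -0.1, "ax": 0, "ay": 0, "az": 0}
    - {"tx": 0, "ty": 0.016, "tz": -0.2, "ax": 0, "ay": 0, "az": 0}
    - {"tx": 0, "ty": 0.016, "tz": -0.3, "ax": 0, "ay": 0, "az": 0}
    - {"tx": 0, "ty": 0.016, "tz": -0.4, "ax": 0, "ay": 0, "az": 0}
    - {"tx": 0, "ty": 0.016, "tz": -0.5, "ax": 0, "ay": 0, "az": 0}
    - {"tx": 0, "ty": 0.016, "tz": -0.57, "ax": 0, "ay": 0, "az": 0}
    - {"tx": 0, "ty": 0.016, "tz": -0.57, "ax": 0, "ay": 0, "az": 0}
    - {"tx": 0, "ty": 0.016, "tz": -0.57, "ax": 0, "ay": 0, "az": 0}

```text
time_s: 3.65
position: [0.4756, 0.2715, 0.1079]
tool_rot: [-1.553, -0.281, 0.282]
wrist_force: [0.3, 0.2, 1.2]
finger_gap: 0.0854
```

carry_out:
  steps:
    - {"tx": 0, "ty": 0, "tz": 0, "ax": 0, "ay": 0, "az": 0}
    - {"tx": 0, "ty": 0, "tz": 0, "ax": 0, "ay": 0, "az": 0}
    - {"tx": 0, "ty": 0, "tz": 0, "ax": 0, "ay": 0, "az": 0}
    - {"tx": 0, "ty": 0, "tz": 0, "ax": 0, "ay": 0, "az": 0}
    - {"tx": 0, "ty": 0, "tz": 0, "ax": 0, "ay": 0, "az": 0}
    - {"tx": 0, "ty": 0, "tz": 0, "ax": 0, "ay": 0, "az": 0}
    - {"tx": 0, "ty": 0, "tz": 0, "ax": 0, "ay": 0, "az": 0}
    - {"tx": 0, "ty": 0, "tz": 0, "ax": 0, "ay": 0, "az": 0}
    - {"tx": 0, "ty": 0, "tz": 0, "ax": 0, "ay": 0, "az": 0}
    - {"tx": 0, "ty": 0, "tz": 0, "ax": 0, "ay": 0, "az": 0}
    - {"tx": 0, "ty": 0, "tz": 0, "ax": 0, "ay": 0, "az": 0}
    - {"tx": 0, "ty": 0, "tz": 0, "ax": 0, "ay": 0, "az": 0}
  jaw: 0
  newtons: 35

```text
time_s: 4.65
position: [0.4758, 0.2728, 0.1085]
tool_rot: [-1.552, -0.283, 0.282]
wrist_force: [-0.3, -0.3, 5.9]
finger_gap: 0.0206
```

carry_out:
  steps:
    - {"tx": 0, "ty": 0, "tz": 0.08, "ax": 0, "ay": 0, "az": 0}
    - {"tx": 0, "ty": 0, "tz": 0.16, "ax": 0, "ay": 0, "az": 0}
    - {"tx": 0, "ty": 0, "tz": 0.24, "ax": 0, "ay": 0, "az": 0}
    - {"tx": 0, "ty": 0, "tz": 0.32, "ax": 0, "ay": 0, "az": 0}
    - {"tx": 0.02, "ty": -0.12, "tz": 0.32, "ax": 0, "ay": 0, "az": -0.05}
    - {"tx": 0.04, "ty": -0.24, "tz": 0.32, "ax": 0, "ay": 0, "az": -0.1}
    - {"tx": 0.06, "ty": -0.36, "tz": 0.32, "ax": 0, "ay": 0, "az": -0.15}
    - {"tx": 0.07, "ty": -0.48, "tz": 0.32, "ax": 0, "ay": 0, "az": -0.2}
    - {"tx": 0.08, "ty": -0.6, "tz": 0.32, "ax": 0, "ay": 0, "az": -0.233}
    - {"tx": 0.08, "ty": -0.72, "tz": 0.32, "ax": 0, "ay": 0, "az": -0.233}
    - {"tx": 0.08, "ty": -0.817, "tz": 0.32, "ax": 0, "ay": 0, "az": -0.233}
    - {"tx": 0.08, "ty": -0.817, "tz": 0.32, "ax": 0, "ay": 0, "az": -0.233}

```text
time_s: 5.65
position: [0.4953, 0.0651, 0.1877]
tool_rot: [-1.57, -0.089, 0.089]
wrist_force: [-0.6, -0.1, -0.9]
finger_gap: 0.0205
```

carry_out:
  steps:
    - {"tx": 0, "ty": 0, "tz": 0, "ax": 0, "ay": 0, "az": 0}
    - {"tx": 0, "ty": 0, "tz": 0, "ax": 0, "ay": 0, "az": 0}

```text
time_s: 5.82
position: [0.4954, 0.0687, 0.1877]
tool_rot: [-1.569, -0.091, 0.091]
wrist_force: [0.3, 0.4, -1.0]
finger_gap: 0.0206
```

```bash
python3 rel.py 0.495 0.0686 0.19 6.8; python3 - <<'E'
from h import *
S=manip.camera("scene");b=manip.camera("top")["color"];a=S["color"]
c,q=np.cos(.1189),np.sin(.1189)
loc=np.array([[x,y,z] for z in(.082,) for x,y in[(.011,.05),(.011,-.05),(-.011,-.05)]])
W=np.c_[loc[:,:2]@np.array([[c,q],[-q,c]])+[.495,.0686],loc[:,2]]
print("predicted bottom corners in crop", ((proj(S,W)-[260,110]+.5)*4-.5).round(0).tolist())
cv2.imwrite("pics/c4.png",np.hstack([cv2.resize(a[110:260,260:360],None,fx=4,fy=4,interpolation=2),cv2.resize(b[150:300,200:300],None,fx=4,fy=4,interpolation=2)]))
E
```

```text
t 5.82 pos [0.4954 0.0687 0.1877] xyaw 6.63 down [-0.  0. -1.] F [ 0.31  0.39 -1.04] gap 0.0206
shift shares [-0.002 -0.     0.009] az share 0.003
predicted bottom corners in crop [[165.0, 319.0], [93.0, 392.0], [67.0, 381.0]]
```

View pics/c4.png

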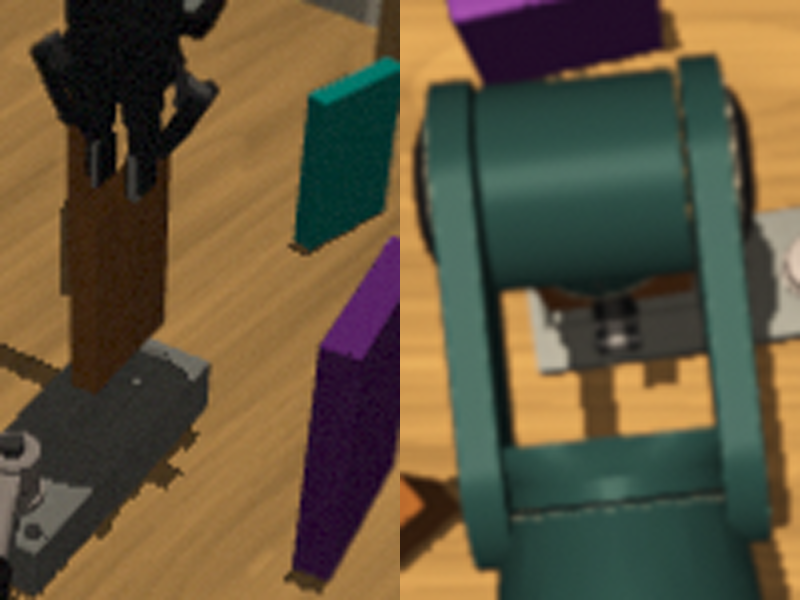

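Seventh picture: the board hangs over the slot. Its lower corners are at (98,393) and (165,322) against predicted (93,392) and (165,319), so about 1 mm off, which is inside the chamfer. Descending gently.

carry_out:
  steps:
    - {"tx": 0, "ty": 0, "tz": -0.04, "ax": 0, "ay": 0, "az": 0.003}
    - {"tx": 0, "ty": 0, "tz": -0.08, "ax": 0, "ay": 0, "az": 0.003}
    - {"tx": 0, "ty": 0, "tz": -0.11, "ax": 0, "ay": 0, "az": 0.003}
    - {"tx": 0, "ty": 0, "tz": -0.125, "ax": 0, "ay": 0, "az": 0.003}
    - {"tx": 0, "ty": 0, "tz": -0.14, "ax": 0, "ay": 0, "az": 0.003}
    - {"tx": 0, "ty": 0, "tz": -0.145, "ax": 0, "ay": 0, "az": 0.003}
    - {"tx": 0, "ty": 0, "tz": -0.145, "ax": 0, "ay": 0, "az": 0.003}

```text
time_s: 6.5
position: [0.4953, 0.0684, 0.1512]
tool_rot: [-1.569, -0.093, 0.094]
wrist_force: [-0.8, 0.0, -1.8]
finger_gap: 0.0209
```

carry_out:
  steps:
    - {"tx": 0, "ty": 0, "tz": -0.008, "ax": 0, "ay": 0, "az": 0}
    - {"tx": 0, "ty": 0, "tz": -0.016, "ax": 0, "ay": 0, "az": 0}
    - {"tx": 0, "ty": 0, "tz": -0.016, "ax": 0, "ay": 0, "az": 0}
    - {"tx": 0, "ty": 0, "tz": -0.016, "ax": 0, "ay": 0, "az": 0}

```text
time_s: 6.83
position: [0.4954, 0.0683, 0.1475]
tool_rot: [-1.569, -0.093, 0.094]
wrist_force: [-1.1, -0.9, -2.5]
finger_gap: 0.0206
```

carry_out:
  steps:
    - {"tx": 0, "ty": 0, "tz": -0.01, "ax": 0, "ay": 0, "az": 0}
    - {"tx": 0, "ty": 0, "tz": -0.02, "ax": 0, "ay": 0, "az": 0}
    - {"tx": 0, "ty": 0, "tz": -0.03, "ax": 0, "ay": 0, "az": 0}
    - {"tx": 0, "ty": 0, "tz": -0.04, "ax": 0, "ay": 0, "az": 0}
    - {"tx": 0, "ty": 0, "tz": -0.04, "ax": 0, "ay": 0, "az": 0}

```text
time_s: 7.25
position: [0.4953, 0.0684, 0.1369]
tool_rot: [-1.569, -0.093, 0.094]
wrist_force: [-0.8, 0.0, -1.5]
finger_gap: 0.0205
```

carry_out:
  steps:
    - {"tx": 0, "ty": 0, "tz": -0.01, "ax": 0, "ay": 0, "az": 0}
    - {"tx": 0, "ty": 0, "tz": -0.02, "ax": 0, "ay": 0, "az": 0}
    - {"tx": 0, "ty": 0, "tz": -0.03, "ax": 0, "ay": 0, "az": 0}
    - {"tx": 0, "ty": 0, "tz": -0.04, "ax": 0, "ay": 0, "az": 0}
    - {"tx": 0, "ty": 0, "tz": -0.04, "ax": 0, "ay": 0, "az": 0}

```text
time_s: 7.67
position: [0.4953, 0.0684, 0.127]
tool_rot: [-1.569, -0.093, 0.094]
wrist_force: [-0.2, -0.3, -1.8]
finger_gap: 0.0209
```

carry_out:
  steps:
    - {"tx": 0, "ty": 0, "tz": -0.008, "ax": 0, "ay": 0, "az": 0}
    - {"tx": 0, "ty": 0, "tz": -0.016, "ax": 0, "ay": 0, "az": 0}
    - {"tx": 0, "ty": 0, "tz": -0.02, "ax": 0, "ay": 0, "az": 0}
    - {"tx": 0, "ty": 0, "tz": -0.02, "ax": 0, "ay": 0, "az": 0}

```text
time_s: 8.0
position: [0.4954, 0.0684, 0.1223]
tool_rot: [-1.569, -0.093, 0.094]
wrist_force: [-0.8, -0.9, -1.4]
finger_gap: 0.0206
```

carry_out:
  steps:
    - {"tx": 0, "ty": 0, "tz": -0.004, "ax": 0, "ay": 0, "az": 0}
    - {"tx": 0, "ty": 0, "tz": -0.006, "ax": 0, "ay": 0, "az": 0}
    - {"tx": 0, "ty": 0, "tz": -0.006, "ax": 0, "ay": 0, "az": 0}

```text
time_s: 8.25
position: [0.4955, 0.0684, 0.121]
tool_rot: [-1.569, -0.093, 0.094]
wrist_force: [-1.2, -0.3, -2.6]
finger_gap: 0.0202
```

carry_out:
  steps:
    - {"tx": 0, "ty": 0, "tz": -0.003, "ax": 0, "ay": 0, "az": 0}
    - {"tx": 0, "ty": 0, "tz": -0.005, "ax": 0, "ay": 0, "az": 0}
    - {"tx": 0, "ty": 0, "tz": -0.005, "ax": 0, "ay": 0, "az": 0}

```text
time_s: 8.5
position: [0.4958, 0.0682, 0.1206]
tool_rot: [-1.569, -0.094, 0.093]
wrist_force: [-1.5, -1.4, 5.4]
finger_gap: 0.0207
```

carry_out:
  steps:
    - {"tx": 0, "ty": 0, "tz": -0.001, "ax": 0, "ay": 0, "az": 0}
    - {"tx": 0, "ty": 0, "tz": -0.002, "ax": 0, "ay": 0, "az": 0}
    - {"tx": 0, "ty": 0, "tz": -0.002, "ax": 0, "ay": 0, "az": 0}

```text
time_s: 8.75
position: [0.496, 0.0682, 0.1205]
tool_rot: [-1.569, -0.095, 0.092]
wrist_force: [-2.2, -2.7, 8.8]
finger_gap: 0.0206
```

The board met the floor at z = 0.1205, exactly as predicted. Releasing and rising.

carry_out:
  steps:
    - {"tx": 0, "ty": 0, "tz": 0, "ax": 0, "ay": 0, "az": 0}
    - {"tx": 0, "ty": 0, "tz": 0, "ax": 0, "ay": 0, "az": 0}
    - {"tx": 0, "ty": 0, "tz": 0, "ax": 0, "ay": 0, "az": 0}
    - {"tx": 0, "ty": 0, "tz": 0, "ax": 0, "ay": 0, "az": 0}
    - {"tx": 0, "ty": 0, "tz": 0, "ax": 0, "ay": 0, "az": 0}
    - {"tx": 0, "ty": 0, "tz": 0, "ax": 0, "ay": 0, "az": 0}
    - {"tx": 0, "ty": 0, "tz": 0, "ax": 0, "ay": 0, "az": 0}
    - {"tx": 0, "ty": 0, "tz": 0, "ax": 0, "ay": 0, "az": 0}
  jaw: 1

```text
time_s: 9.42
position: [0.4955, 0.0684, 0.1193]
tool_rot: [-1.569, -0.093, 0.094]
wrist_force: [-1.1, -0.0, 0.9]
finger_gap: 0.0857
```

carry_out:
  steps:
    - {"tx": 0, "ty": 0, "tz": 0.1, "ax": 0, "ay": 0, "az": 0}
    - {"tx": 0, "ty": 0, "tz": 0.2, "ax": 0, "ay": 0, "az": 0}
    - {"tx": 0, "ty": 0, "tz": 0.3, "ax": 0, "ay": 0, "az": 0}
    - {"tx": 0, "ty": 0, "tz": 0.4, "ax": 0, "ay": 0, "az": 0}
    - {"tx": 0, "ty": 0, "tz": 0.5, "ax": 0, "ay": 0, "az": 0}
    - {"tx": 0, "ty": 0, "tz": 0.5, "ax": 0, "ay": 0, "az": 0}
    - {"tx": 0, "ty": 0, "tz": 0.5, "ax": 0, "ay": 0, "az": 0}

```text
time_s: 10.0
position: [0.4959, 0.0685, 0.2456]
tool_rot: [-1.569, -0.095, 0.092]
wrist_force: [0.3, 0.3, -0.7]
finger_gap: 0.0854
```

```bash
cat > plan.py <<'E'
# wrench geometry: bolt from base fit, grip angle
from h import *
b=np.array([.5105,-.0637]); g=(np.array([.5683,-.1468])+[.6172,-.2265])/2
d=g-b; print("grip mid",g,"r",np.hypot(*d),"angle",np.degrees(np.arctan2(d[1],d[0])))
c,q=np.cos(.1189),np.sin(.1189); rel=np.array([[c,q],[-q,c]])@(b-[.495,.0686]); print("bolt in base frame",rel)
E
python3 plan.py; python3 rel.py
```

```text
grip mid [ 0.59275 -0.18665] r 0.14792486268372876 angle -56.21862025623776
bolt in base frame [-0.00030287 -0.13320454]
t 10.0 pos [0.4959 0.0685 0.2456] xyaw 6.83 down [ 0.002  0.    -1.   ] F [ 0.26  0.26 -0.71] gap 0.0854
```

carry_out:
  steps:
    - {"tx": 0.04, "ty": -0.1, "tz": 0, "ax": 0, "ay": 0, "az": 0.05}
    - {"tx": 0.08, "ty": -0.2, "tz": 0, "ax": 0, "ay": 0, "az": 0.1}
    - {"tx": 0.13, "ty": -0.33, "tz": 0, "ax": 0, "ay": 0, "az": 0.17}
    - {"tx": 0.18, "ty": -0.46, "tz": 0, "ax": 0, "ay": 0, "az": 0.24}
    - {"tx": 0.23, "ty": -0.6, "tz": 0, "ax": 0, "ay": 0, "az": 0.31}
    - {"tx": 0.28, "ty": -0.73, "tz": 0, "ax": 0, "ay": 0, "az": 0.38}
    - {"tx": 0.33, "ty": -0.86, "tz": 0, "ax": 0, "ay": 0, "az": 0.45}
    - {"tx": 0.38, "ty": -1.0, "tz": 0, "ax": 0, "ay": 0, "az": 0.45}
    - {"tx": 0.38, "ty": -1.0, "tz": -0.1, "ax": 0, "ay": 0, "az": 0.45}
    - {"tx": 0.38, "ty": -1.0, "tz": -0.2, "ax": 0, "ay": 0, "az": 0.45}
    - {"tx": 0.38, "ty": -1.0, "tz": -0.3, "ax": 0, "ay": 0, "az": 0.45}
    - {"tx": 0.38, "ty": -1.0, "tz": -0.3, "ax": 0, "ay": 0, "az": 0.45}

```text
time_s: 11.0
position: [0.5883, -0.1811, 0.1625]
tool_rot: [-1.516, -0.456, 0.467]
wrist_force: [-0.6, 0.4, -1.3]
finger_gap: 0.0854
```

```bash
python3 rel.py 0.5912 -0.1842 0.056 33.8; python3 - <<'E'
from h import *
a=manip.camera("scene")["color"];b=manip.camera("top")["color"]
cv2.imwrite("pics/c5.png",np.hstack([cv2.resize(a[120:320,200:370],None,fx=2.3,fy=2.3,interpolation=2),cv2.resize(b[130:330,220:390],None,fx=2.3,fy=2.3,interpolation=2)]))
E
```

```text
t 11.0 pos [ 0.5883 -0.1811  0.1625] xyaw 33.8 down [-0.008  0.003 -1.   ] F [-0.59  0.37 -1.28] gap 0.0854
shift shares [ 0.012 -0.012 -0.426] az share 0.0
```

View pics/c5.png

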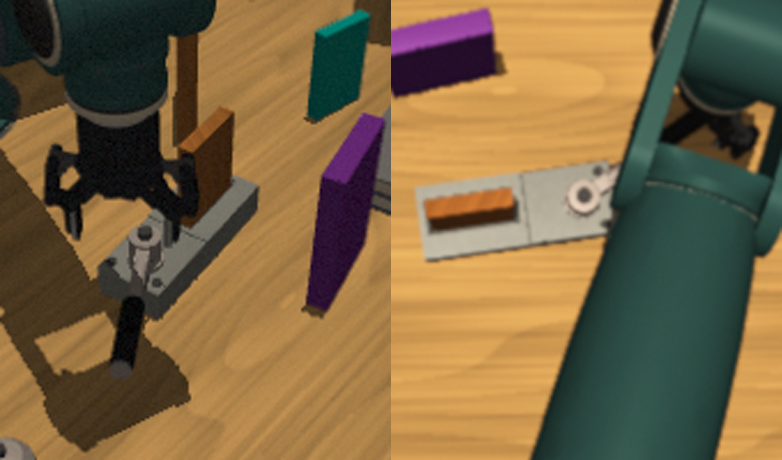

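Eighth picture: the board stands upright in the slot, top view (470,210). The gripper is above the wrench handle with a finger on each side. Descending onto the grip.

carry_out:
  steps:
    - {"tx": 0.003, "ty": -0.011, "tz": 0, "ax": 0, "ay": 0, "az": 0}
    - {"tx": 0.003, "ty": -0.011, "tz": -0.08, "ax": 0, "ay": 0, "az": 0}
    - {"tx": 0.003, "ty": -0.011, "tz": -0.16, "ax": 0, "ay": 0, "az": 0}
    - {"tx": 0.003, "ty": -0.011, "tz": -0.24, "ax": 0, "ay": 0, "az": 0}
    - {"tx": 0.003, "ty": -0.011, "tz": -0.32, "ax": 0, "ay": 0, "az": 0}
    - {"tx": 0.003, "ty": -0.011, "tz": -0.4, "ax": 0, "ay": 0, "az": 0}
    - {"tx": 0.003, "ty": -0.011, "tz": -0.44, "ax": 0, "ay": 0, "az": 0}
    - {"tx": 0.003, "ty": -0.011, "tz": -0.44, "ax": 0, "ay": 0, "az": 0}
    - {"tx": 0.003, "ty": -0.011, "tz": -0.44, "ax": 0, "ay": 0, "az": 0}

```text
time_s: 11.85
position: [0.5918, -0.1845, 0.0607]
tool_rot: [-1.521, -0.463, 0.462]
wrist_force: [0.1, 0.4, 1.8]
finger_gap: 0.0854
```

```bash
python3 rel.py 0.5912 -0.1842 0.056 33.8
```

```text
t 11.85 pos [ 0.5918 -0.1845  0.0607] xyaw 33.83 down [ 0.001 -0.    -1.   ] F [0.09 0.4  1.77] gap 0.0854
shift shares [-0.002  0.001 -0.019] az share -0.001
```

Position is good. Closing on the grip, with a 4 mm drop.

carry_out:
  steps:
    - {"tx": 0, "ty": 0, "tz": -0.016, "ax": 0, "ay": 0, "az": 0}
    - {"tx": 0, "ty": 0, "tz": -0.016, "ax": 0, "ay": 0, "az": 0}
    - {"tx": 0, "ty": 0, "tz": -0.016, "ax": 0, "ay": 0, "az": 0}
    - {"tx": 0, "ty": 0, "tz": -0.016, "ax": 0, "ay": 0, "az": 0}
    - {"tx": 0, "ty": 0, "tz": -0.016, "ax": 0, "ay": 0, "az": 0}
    - {"tx": 0, "ty": 0, "tz": -0.016, "ax": 0, "ay": 0, "az": 0}
    - {"tx": 0, "ty": 0, "tz": -0.016, "ax": 0, "ay": 0, "az": 0}
    - {"tx": 0, "ty": 0, "tz": -0.016, "ax": 0, "ay": 0, "az": 0}
    - {"tx": 0, "ty": 0, "tz": -0.016, "ax": 0, "ay": 0, "az": 0}
    - {"tx": 0, "ty": 0, "tz": -0.016, "ax": 0, "ay": 0, "az": 0}
    - {"tx": 0, "ty": 0, "tz": -0.016, "ax": 0, "ay": 0, "az": 0}
    - {"tx": 0, "ty": 0, "tz": -0.016, "ax": 0, "ay": 0, "az": 0}
  jaw: 0
  newtons: 40

```text
time_s: 12.85
position: [0.5912, -0.1844, 0.0554]
tool_rot: [-1.521, -0.462, 0.462]
wrist_force: [-0.1, 0.3, -0.4]
finger_gap: -0.0005
```

```bash
python3 rel.py; python3 - <<'E'
import numpy as np
b=np.array([.5105,-.0637]);r=.1456;a0=np.radians(-56.2)
prev=0
for step in [0.2,.4,.45,.5,.55,.6,.65,.7,.75,.8,.85,.9,.95,1.0]:
    P=lambda d:b+r*np.array([np.cos(a0-d),np.sin(a0-d)])
    sub=[prev+(step-prev)*k/4 for k in(1,2,3,4)]
    print(step,[((P(d)-P(prev))/.25).round(3).tolist()+[round(-np.degrees(d-prev)/60,3)] for d in sub],"abs",P(step).round(4),"tan",np.array([np.sin(a0-step),-np.cos(a0-step)]).round(2)); prev=step
E
```

```text
t 12.85 pos [ 0.5912 -0.1844  0.0554] xyaw 33.83 down [-0.  0. -1.] F [-0.09  0.28 -0.4 ] gap -0.0005
0.2 [[-0.025, -0.016, np.float64(-0.048)], [-0.05, -0.03, np.float64(-0.095)], [-0.076, -0.043, np.float64(-0.143)], [-0.103, -0.055, np.float64(-0.191)]] abs [ 0.5658 -0.1984] tan [-0.92 -0.38]
0.4 [[-0.027, -0.01, np.float64(-0.048)], [-0.055, -0.019, np.float64(-0.095)], [-0.083, -0.027, np.float64(-0.143)], [-0.111, -0.033, np.float64(-0.191)]] abs [ 0.538  -0.2067] tan [-0.98 -0.19]
0.45 [[-0.007, -0.001, np.float64(-0.012)], [-0.014, -0.003, np.float64(-0.024)], [-0.022, -0.004, np.float64(-0.036)], [-0.029, -0.005, np.float64(-0.048)]] abs [ 0.5308 -0.2079] tan [-0.99 -0.14]
0.5 [[-0.007, -0.001, np.float64(-0.012)], [-0.014, -0.002, np.float64(-0.024)], [-0.022, -0.003, np.float64(-0.036)], [-0.029, -0.003, np.float64(-0.048)]] abs [ 0.5236 -0.2087] tan [-1.   -0.09]
0.55 [[-0.007, -0.001, np.float64(-0.012)], [-0.015, -0.001, np.float64(-0.024)], [-0.022, -0.002, np.float64(-0.036)], [-0.029, -0.002, np.float64(-0.048)]] abs [ 0.5163 -0.2092] tan [-1.   -0.04]
0.6 [[-0.007, 
[... 1014 characters left out ...]
0.024)], [-0.021, 0.005, np.float64(-0.036)], [-0.028, 0.007, np.float64(-0.048)]] abs [ 0.4731 -0.2044] tan [-0.97  0.26]
0.9 [[-0.007, 0.002, np.float64(-0.012)], [-0.014, 0.004, np.float64(-0.024)], [-0.021, 0.006, np.float64(-0.036)], [-0.028, 0.008, np.float64(-0.048)]] abs [ 0.4661 -0.2024] tan [-0.95  0.31]
0.95 [[-0.007, 0.002, np.float64(-0.012)], [-0.014, 0.005, np.float64(-0.024)], [-0.021, 0.007, np.float64(-0.036)], [-0.027, 0.01, np.float64(-0.048)]] abs [ 0.4592 -0.2   ] tan [-0.94  0.35]
1.0 [[-0.007, 0.003, np.float64(-0.012)], [-0.014, 0.005, np.float64(-0.024)], [-0.02, 0.008, np.float64(-0.036)], [-0.027, 0.011, np.float64(-0.048)]] abs [ 0.4525 -0.1972] tan [-0.92  0.4 ]
```

The fingers shut fully, so the bar is not between the pads. Looking.

```bash
python3 - <<'E'
from h import *
S=manip.camera("scene");a=S["color"]
P=np.array([[.5105,-.0637,.075],[.5912,-.1842,.075],[.5912,-.1842,.0555],[.6179,-.2241,.075]])
print("crop px of bolt, grip, tcp, end:",((proj(S,P)-[190,140]+.5)*4.5-.5).round(0).tolist())
cv2.imwrite("pics/c6.png",cv2.resize(a[140:270+20,190:340],None,fx=4.5,fy=4.5,interpolation=2)[:599])
E
```

```text
crop px of bolt, grip, tcp, end: [[331.0, 383.0], [297.0, 560.0], [298.0, 584.0], [284.0, 627.0]]
```

View pics/c6.png

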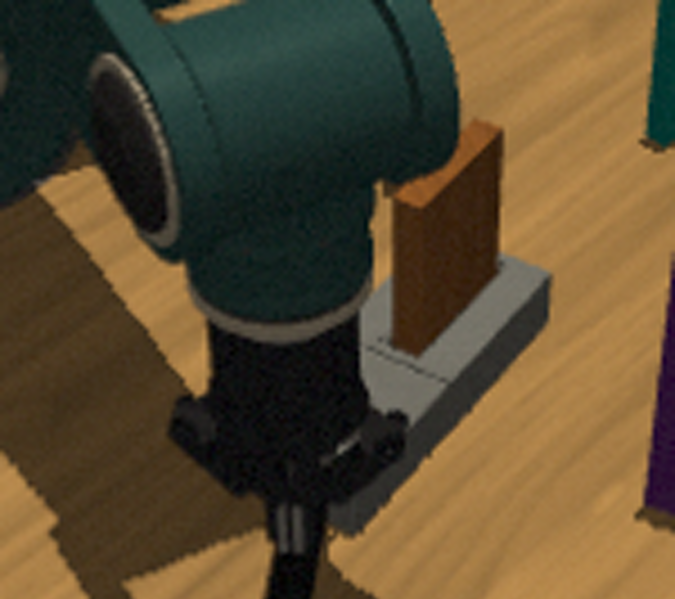

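Inconclusive: the fingers end about (295,550), in line with the handle, and the crop cuts off what lies below. One wider look.

```bash
python3 - <<'E'
from h import *
S=manip.camera("scene");a=S["color"];b=manip.camera("top")["color"]
a=cv2.convertScaleAbs(a,alpha=2.2,beta=15);b=cv2.convertScaleAbs(b,alpha=2,beta=15)
P=np.array([[.5912,-.1842,.0555],[.6179,-.2241,.075]])
print("left crop px tcp,end:",((proj(S,P)-[225,225]+.5)*5-.5).round(0).tolist())
cv2.imwrite("pics/c7.png",np.hstack([cv2.resize(a[225:305,225:305],None,fx=5,fy=5,interpolation=2),cv2.resize(b[140:240,290:390],None,fx=4,fy=4,interpolation=2)]))
E
python3 rel.py
```

```text
left crop px tcp,end: [[156.0, 223.0], [140.0, 272.0]]
t 13.0 pos [ 0.5912 -0.1844  0.0553] xyaw 33.83 down [-0. -0. -1.] F [ 0.77  0.77 -0.98] gap -0.0001
```

View pics/c7.png

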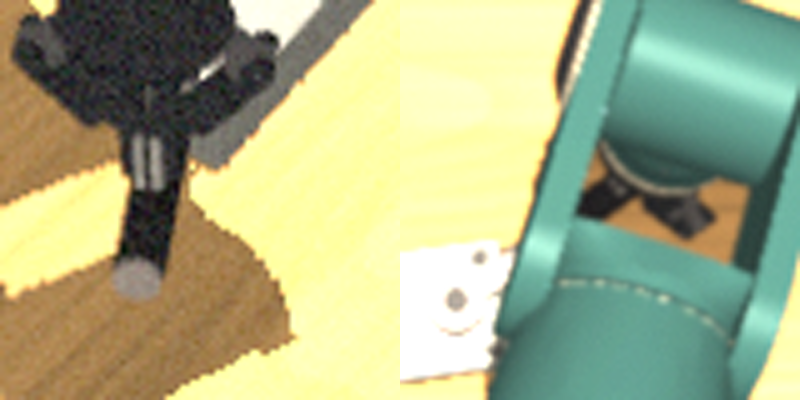

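The handle is still in place, its end at (138,278) against predicted (140,272). The shut fingertips appear to end at (148,188), well above the reported TCP at (156,223), as if they were resting just over the bar. I'll check this against the earlier picture with the fingers open.

```bash
python3 - <<'E'
from h import *
S=manip.camera("scene")
def tips(p,yaw,half,z,off=0,r=0):
    u=np.array([np.cos(np.radians(yaw)),np.sin(np.radians(yaw))]); v=np.array([u[1],-u[0]])
    return np.array([[*(np.array(p)+s*half*u+r*v),z] for s in(-1,1)])
for z in(.1625,.1755,.19,.2,.21): print("c5 z",z,((proj(S,tips((.5883,-.1811),33.8,.05,z))-[200,120]+.5)*2.3-.5).round(0).tolist())
for z in(.188,.2,.21,.22,.23): print("c4 z",z,((proj(S,tips((.4954,.0687),6.6,.018,z,0,0.011))-[260,110]+.5)*4-.5).round(0).tolist())
for z in(.055,.075,.085,.095): print("c7 z",z,((proj(S,tips((.5912,-.1844),33.8,.007,z,0,.011))-[225,225]+.5)*5-.5).round(0).tolist())
E
```

```text
c5 z 0.1625 [[77.0, 269.0], [174.0, 276.0]]
c5 z 0.1755 [[77.0, 260.0], [173.0, 267.0]]
c5 z 0.19 [[76.0, 249.0], [173.0, 257.0]]
c5 z 0.2 [[75.0, 242.0], [173.0, 249.0]]
c5 z 0.21 [[74.0, 235.0], [173.0, 242.0]]
c4 z 0.188 [[90.0, 231.0], [134.0, 248.0]]
c4 z 0.2 [[90.0, 217.0], [134.0, 234.0]]
c4 z 0.21 [[90.0, 205.0], [135.0, 222.0]]
c4 z 0.22 [[90.0, 193.0], [135.0, 210.0]]
c4 z 0.23 [[90.0, 181.0], [135.0, 198.0]]
c7 z 0.055 [[139.0, 240.0], [167.0, 242.0]]
c7 z 0.075 [[137.0, 213.0], [165.0, 216.0]]
c7 z 0.085 [[136.0, 200.0], [165.0, 202.0]]
c7 z 0.095 [[136.0, 186.0], [164.0, 189.0]]
```

All three views put the true fingertips about 35 mm above the reported TCP. That also fits closing just over the bar (top at 88 mm) while still catching the top of the board. So I open and go about 35 mm lower, checking the force.

carry_out:
  steps:
    - {"tx": 0, "ty": 0, "tz": 0.02, "ax": 0, "ay": 0, "az": 0}
    - {"tx": 0, "ty": 0, "tz": 0.02, "ax": 0, "ay": 0, "az": 0}
    - {"tx": 0, "ty": 0, "tz": 0.02, "ax": 0, "ay": 0, "az": 0}
    - {"tx": 0, "ty": 0, "tz": 0.02, "ax": 0, "ay": 0, "az": 0}
    - {"tx": 0, "ty": 0, "tz": 0.02, "ax": 0, "ay": 0, "az": 0}
    - {"tx": 0, "ty": 0, "tz": 0.02, "ax": 0, "ay": 0, "az": 0}
    - {"tx": 0, "ty": 0, "tz": 0.02, "ax": 0, "ay": 0, "az": 0}
    - {"tx": 0, "ty": 0, "tz": 0.02, "ax": 0, "ay": 0, "az": 0}
    - {"tx": 0, "ty": 0, "tz": 0.02, "ax": 0, "ay": 0, "az": 0}
    - {"tx": 0, "ty": 0, "tz": 0.02, "ax": 0, "ay": 0, "az": 0}
  jaw: 1

```text
time_s: 13.88
position: [0.5912, -0.1843, 0.0603]
tool_rot: [-1.521, -0.462, 0.463]
wrist_force: [-1.0, 0.4, -0.3]
finger_gap: 0.0853
```

carry_out:
  steps:
    - {"tx": 0, "ty": 0, "tz": -0.03, "ax": 0, "ay": 0, "az": 0}
    - {"tx": 0, "ty": 0, "tz": -0.06, "ax": 0, "ay": 0, "az": 0}
    - {"tx": 0, "ty": 0, "tz": -0.08, "ax": 0, "ay": 0, "az": 0}
    - {"tx": 0, "ty": 0, "tz": -0.1, "ax": 0, "ay": 0, "az": 0}
    - {"tx": 0, "ty": 0, "tz": -0.1, "ax": 0, "ay": 0, "az": 0}

```text
time_s: 14.3
position: [0.5905, -0.1841, 0.0336]
tool_rot: [-1.52, -0.461, 0.464]
wrist_force: [1.4, 0.3, -0.1]
finger_gap: 0.0855
```

carry_out:
  steps:
    - {"tx": 0, "ty": 0, "tz": -0.02, "ax": 0, "ay": 0, "az": 0}
    - {"tx": 0, "ty": 0, "tz": -0.04, "ax": 0, "ay": 0, "az": 0}
    - {"tx": 0, "ty": 0, "tz": -0.06, "ax": 0, "ay": 0, "az": 0}
    - {"tx": 0, "ty": 0, "tz": -0.06, "ax": 0, "ay": 0, "az": 0}

```text
time_s: 14.63
position: [0.5907, -0.1842, 0.0191]
tool_rot: [-1.52, -0.461, 0.463]
wrist_force: [-0.4, -0.2, -0.6]
finger_gap: 0.0852
```

carry_out:
  steps:
    - {"tx": 0, "ty": 0, "tz": 0, "ax": 0, "ay": 0, "az": 0}
    - {"tx": 0, "ty": 0, "tz": 0, "ax": 0, "ay": 0, "az": 0}
    - {"tx": 0, "ty": 0, "tz": 0, "ax": 0, "ay": 0, "az": 0}
    - {"tx": 0, "ty": 0, "tz": 0, "ax": 0, "ay": 0, "az": 0}
    - {"tx": 0, "ty": 0, "tz": 0, "ax": 0, "ay": 0, "az": 0}
    - {"tx": 0, "ty": 0, "tz": 0, "ax": 0, "ay": 0, "az": 0}
    - {"tx": 0, "ty": 0, "tz": 0, "ax": 0, "ay": 0, "az": 0}
    - {"tx": 0, "ty": 0, "tz": 0, "ax": 0, "ay": 0, "az": 0}
    - {"tx": 0, "ty": 0, "tz": 0, "ax": 0, "ay": 0, "az": 0}
    - {"tx": 0, "ty": 0, "tz": 0, "ax": 0, "ay": 0, "az": 0}
    - {"tx": 0, "ty": 0, "tz": 0, "ax": 0, "ay": 0, "az": 0}
    - {"tx": 0, "ty": 0, "tz": 0, "ax": 0, "ay": 0, "az": 0}
  jaw: 0
  newtons: 40

```text
time_s: 15.63
position: [0.5913, -0.1844, 0.0204]
tool_rot: [-1.521, -0.462, 0.462]
wrist_force: [-0.4, -1.8, 0.4]
finger_gap: 0.0245
```

The bar is gripped (0.0245, reading about 1.5 mm low as it did on the board). Swing 0.2 rad, then another 0.2.

carry_out:
  steps:
    - {"tx": -0.012, "ty": -0.008, "tz": 0, "ax": 0, "ay": 0, "az": -0.024}
    - {"tx": -0.025, "ty": -0.016, "tz": 0, "ax": 0, "ay": 0, "az": -0.048}
    - {"tx": -0.037, "ty": -0.023, "tz": 0, "ax": 0, "ay": 0, "az": -0.072}
    - {"tx": -0.05, "ty": -0.03, "tz": 0, "ax": 0, "ay": 0, "az": -0.095}
    - {"tx": -0.063, "ty": -0.037, "tz": 0, "ax": 0, "ay": 0, "az": -0.119}
    - {"tx": -0.076, "ty": -0.043, "tz": 0, "ax": 0, "ay": 0, "az": -0.143}
    - {"tx": -0.09, "ty": -0.049, "tz": 0, "ax": 0, "ay": 0, "az": -0.167}
    - {"tx": -0.103, "ty": -0.055, "tz": 0, "ax": 0, "ay": 0, "az": -0.191}
    - {"tx": -0.103, "ty": -0.055, "tz": 0, "ax": 0, "ay": 0, "az": -0.191}

```text
time_s: 16.38
position: [0.5652, -0.1983, 0.0206]
tool_rot: [-1.549, -0.304, 0.303]
wrist_force: [4.8, 1.3, 0.1]
finger_gap: 0.0245
```

carry_out:
  steps:
    - {"tx": -0.013, "ty": -0.005, "tz": 0, "ax": 0, "ay": 0, "az": -0.024}
    - {"tx": -0.027, "ty": -0.01, "tz": 0, "ax": 0, "ay": 0, "az": -0.048}
    - {"tx": -0.041, "ty": -0.015, "tz": 0, "ax": 0, "ay": 0, "az": -0.072}
    - {"tx": -0.055, "ty": -0.019, "tz": 0, "ax": 0, "ay": 0, "az": -0.095}
    - {"tx": -0.069, "ty": -0.023, "tz": 0, "ax": 0, "ay": 0, "az": -0.119}
    - {"tx": -0.083, "ty": -0.027, "tz": 0, "ax": 0, "ay": 0, "az": -0.143}
    - {"tx": -0.097, "ty": -0.03, "tz": 0, "ax": 0, "ay": 0, "az": -0.167}
    - {"tx": -0.111, "ty": -0.033, "tz": 0, "ax": 0, "ay": 0, "az": -0.191}
    - {"tx": -0.111, "ty": -0.033, "tz": 0, "ax": 0, "ay": 0, "az": -0.191}

```text
time_s: 17.13
position: [0.5376, -0.2065, 0.0206]
tool_rot: [-1.566, -0.148, 0.147]
wrist_force: [4.8, 1.1, 0.6]
finger_gap: 0.0249
```

carry_out:
  steps:
    - {"tx": -0.01, "ty": -0.002, "tz": 0, "ax": 0, "ay": 0, "az": -0.016}
    - {"tx": -0.02, "ty": -0.004, "tz": 0, "ax": 0, "ay": 0, "az": -0.032}
    - {"tx": -0.029, "ty": -0.005, "tz": 0, "ax": 0, "ay": 0, "az": -0.048}
    - {"tx": -0.029, "ty": -0.005, "tz": 0, "ax": 0, "ay": 0, "az": -0.048}

```text
time_s: 17.47
position: [0.5305, -0.2076, 0.0206]
tool_rot: [-1.568, -0.11, 0.109]
wrist_force: [5.4, 1.5, 0.9]
finger_gap: 0.0246
```

carry_out:
  steps:
    - {"tx": -0.01, "ty": -0.001, "tz": 0, "ax": 0, "ay": 0, "az": -0.016}
    - {"tx": -0.02, "ty": -0.002, "tz": 0, "ax": 0, "ay": 0, "az": -0.032}
    - {"tx": -0.029, "ty": -0.003, "tz": 0, "ax": 0, "ay": 0, "az": -0.048}
    - {"tx": -0.029, "ty": -0.003, "tz": 0, "ax": 0, "ay": 0, "az": -0.048}

```text
time_s: 17.8
position: [0.5233, -0.2085, 0.0206]
tool_rot: [-1.57, -0.07, 0.069]
wrist_force: [5.7, 1.5, 0.4]
finger_gap: 0.0248
```

carry_out:
  steps:
    - {"tx": -0.01, "ty": -0.001, "tz": 0, "ax": 0, "ay": 0, "az": -0.016}
    - {"tx": -0.02, "ty": -0.001, "tz": 0, "ax": 0, "ay": 0, "az": -0.032}
    - {"tx": -0.029, "ty": -0.002, "tz": 0, "ax": 0, "ay": 0, "az": -0.048}
    - {"tx": -0.029, "ty": -0.002, "tz": 0, "ax": 0, "ay": 0, "az": -0.048}

```text
time_s: 18.13
position: [0.5167, -0.2089, 0.0209]
tool_rot: [-1.571, -0.032, 0.028]
wrist_force: [11.3, 1.8, 0.2]
finger_gap: 0.0247
```

Tight at about 0.5 rad, push 11.3 N. Small steps now.

carry_out:
  steps:
    - {"tx": -0.004, "ty": 0, "tz": 0, "ax": 0, "ay": 0, "az": -0.007}
    - {"tx": -0.009, "ty": 0, "tz": 0, "ax": 0, "ay": 0, "az": -0.014}
    - {"tx": -0.009, "ty": 0, "tz": 0, "ax": 0, "ay": 0, "az": -0.014}

```text
time_s: 18.38
position: [0.5146, -0.2089, 0.0208]
tool_rot: [-1.571, -0.021, 0.018]
wrist_force: [10.2, 0.3, 0.5]
finger_gap: 0.0247
```

carry_out:
  steps:
    - {"tx": -0.004, "ty": 0, "tz": 0, "ax": 0, "ay": 0, "az": -0.007}
    - {"tx": -0.009, "ty": 0, "tz": 0, "ax": 0, "ay": 0, "az": -0.014}
    - {"tx": -0.009, "ty": 0, "tz": 0, "ax": 0, "ay": 0, "az": -0.014}

```text
time_s: 18.63
position: [0.5123, -0.209, 0.0208]
tool_rot: [-1.571, -0.009, 0.006]
wrist_force: [9.8, -0.7, -0.2]
finger_gap: 0.0248
```

carry_out:
  steps:
    - {"tx": -0.004, "ty": 0, "tz": 0, "ax": 0, "ay": 0, "az": -0.007}
    - {"tx": -0.009, "ty": 0, "tz": 0, "ax": 0, "ay": 0, "az": -0.014}
    - {"tx": -0.009, "ty": 0, "tz": 0, "ax": 0, "ay": 0, "az": -0.014}

```text
time_s: 18.88
position: [0.51, -0.209, 0.0208]
tool_rot: [-1.571, 0.002, -0.005]
wrist_force: [10.1, 0.1, -0.4]
finger_gap: 0.0248
```

carry_out:
  steps:
    - {"tx": -0.004, "ty": 0, "tz": 0, "ax": 0, "ay": 0, "az": -0.007}
    - {"tx": -0.009, "ty": 0, "tz": 0, "ax": 0, "ay": 0, "az": -0.014}
    - {"tx": -0.009, "ty": 0, "tz": 0, "ax": 0, "ay": 0, "az": -0.014}

```text
time_s: 19.13
position: [0.5076, -0.209, 0.0208]
tool_rot: [-1.571, 0.014, -0.017]
wrist_force: [9.0, 0.8, 0.6]
finger_gap: 0.0249
```

carry_out:
  steps:
    - {"tx": -0.004, "ty": 0, "tz": 0, "ax": 0, "ay": 0, "az": -0.007}
    - {"tx": -0.009, "ty": 0, "tz": 0, "ax": 0, "ay": 0, "az": -0.014}
    - {"tx": -0.009, "ty": 0, "tz": 0, "ax": 0, "ay": 0, "az": -0.014}

```text
time_s: 19.38
position: [0.5053, -0.2089, 0.0207]
tool_rot: [-1.571, 0.026, -0.028]
wrist_force: [8.4, 0.8, 0.2]
finger_gap: 0.0245
```

carry_out:
  steps:
    - {"tx": -0.004, "ty": 0, "tz": 0, "ax": 0, "ay": 0, "az": -0.007}
    - {"tx": -0.009, "ty": 0, "tz": 0, "ax": 0, "ay": 0, "az": -0.014}
    - {"tx": -0.009, "ty": 0, "tz": 0, "ax": 0, "ay": 0, "az": -0.014}
    - {"tx": -0.009, "ty": 0, "tz": 0, "ax": 0, "ay": 0, "az": -0.014}

```text
time_s: 19.72
position: [0.5031, -0.2088, 0.0207]
tool_rot: [-1.57, 0.037, -0.039]
wrist_force: [7.6, 1.6, -0.2]
finger_gap: 0.0247
```

carry_out:
  steps:
    - {"tx": -0.004, "ty": 0, "tz": 0, "ax": 0, "ay": 0, "az": -0.007}
    - {"tx": -0.009, "ty": 0, "tz": 0, "ax": 0, "ay": 0, "az": -0.014}
    - {"tx": -0.009, "ty": 0, "tz": 0, "ax": 0, "ay": 0, "az": -0.014}
    - {"tx": -0.009, "ty": 0, "tz": 0, "ax": 0, "ay": 0, "az": -0.014}

```text
time_s: 20.05
position: [0.5008, -0.2087, 0.0207]
tool_rot: [-1.57, 0.049, -0.051]
wrist_force: [7.5, 3.9, -0.3]
finger_gap: 0.0245
```

The push peaked near 11–12 N and has fallen to about 7 N, so the wrench has broken over (bend about 0.1 rad). Stopping here, opening and rising.

carry_out:
  steps:
    - {"tx": 0, "ty": 0, "tz": 0, "ax": 0, "ay": 0, "az": 0}
    - {"tx": 0, "ty": 0, "tz": 0, "ax": 0, "ay": 0, "az": 0}
    - {"tx": 0, "ty": 0, "tz": 0, "ax": 0, "ay": 0, "az": 0}
    - {"tx": 0, "ty": 0, "tz": 0, "ax": 0, "ay": 0, "az": 0}
    - {"tx": 0, "ty": 0, "tz": 0, "ax": 0, "ay": 0, "az": 0}
    - {"tx": 0, "ty": 0, "tz": 0, "ax": 0, "ay": 0, "az": 0}
    - {"tx": 0, "ty": 0, "tz": 0, "ax": 0, "ay": 0, "az": 0}
    - {"tx": 0, "ty": 0, "tz": 0, "ax": 0, "ay": 0, "az": 0}
    - {"tx": 0, "ty": 0, "tz": 0, "ax": 0, "ay": 0, "az": 0}
    - {"tx": 0, "ty": 0, "tz": 0, "ax": 0, "ay": 0, "az": 0}
  jaw: 1

```text
time_s: 20.88
position: [0.5002, -0.2089, 0.0204]
tool_rot: [-1.57, 0.05, -0.05]
wrist_force: [0.7, 0.3, -0.8]
finger_gap: 0.0851
```

carry_out:
  steps:
    - {"tx": 0, "ty": 0, "tz": 0.06, "ax": 0, "ay": 0, "az": 0}
    - {"tx": 0, "ty": 0, "tz": 0.14, "ax": 0, "ay": 0, "az": 0}
    - {"tx": 0, "ty": 0, "tz": 0.25, "ax": 0, "ay": 0, "az": 0}
    - {"tx": 0, "ty": 0, "tz": 0.4, "ax": 0, "ay": 0, "az": 0}
    - {"tx": 0, "ty": 0, "tz": 0.55, "ax": 0, "ay": 0, "az": 0}
    - {"tx": 0, "ty": 0, "tz": 0.7, "ax": 0, "ay": 0, "az": 0}
    - {"tx": 0, "ty": 0, "tz": 0.85, "ax": 0, "ay": 0, "az": 0}
    - {"tx": 0, "ty": 0, "tz": 0.95, "ax": 0, "ay": 0, "az": 0}
    - {"tx": 0, "ty": 0, "tz": 0.95, "ax": 0, "ay": 0, "az": 0}

```text
time_s: 21.63
position: [0.5013, -0.2094, 0.2641]
tool_rot: [-1.573, 0.044, -0.055]
wrist_force: [0.2, -0.1, 1.1]
finger_gap: 0.0851
```

carry_out:
  steps:
    - {"tx": -0.05, "ty": -0.1, "tz": 0, "ax": 0, "ay": 0, "az": 0}
    - {"tx": -0.1, "ty": -0.2, "tz": 0, "ax": 0, "ay": 0, "az": 0}
    - {"tx": -0.15, "ty": -0.35, "tz": 0, "ax": 0, "ay": 0, "az": 0}
    - {"tx": -0.2, "ty": -0.5, "tz": 0, "ax": 0, "ay": 0, "az": 0}
    - {"tx": -0.25, "ty": -0.65, "tz": 0, "ax": 0, "ay": 0, "az": 0}
    - {"tx": -0.3, "ty": -0.8, "tz": 0, "ax": 0, "ay": 0, "az": 0}
    - {"tx": -0.3, "ty": -0.9, "tz": 0, "ax": 0, "ay": 0, "az": 0}
    - {"tx": -0.3, "ty": -0.9, "tz": 0, "ax": 0, "ay": 0, "az": 0}

```text
time_s: 22.3
position: [0.4238, -0.4376, 0.2562]
tool_rot: [-1.57, 0.054, -0.051]
wrist_force: [-0.3, 0.2, -0.6]
finger_gap: 0.0855
```

```bash
python3 rel.py; python3 - <<'E'
from h import *
a=manip.camera("scene")["color"];b=manip.camera("top")["color"]
cv2.imwrite("pics/c8.png",np.hstack([cv2.resize(a[120:340,130:350],None,fx=1.8,fy=1.8,interpolation=2),cv2.resize(b[130:350,210:430],None,fx=1.8,fy=1.8,interpolation=2)]))
E
```

```text
t 22.3 pos [ 0.4238 -0.4376  0.2562] xyaw -3.81 down [-0.002  0.001 -1.   ] F [-0.3   0.19 -0.57] gap 0.0855
```

View pics/c8.png

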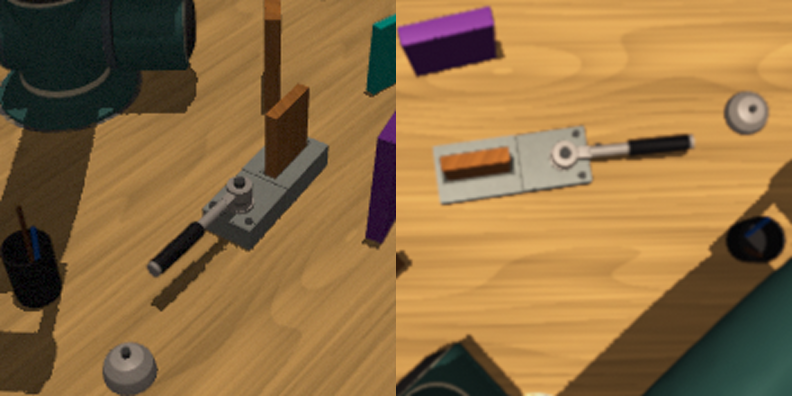

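```bash
python3 - <<'E'
from h import *
T=manip.camera("top");S=manip.camera("scene")
f=lambda p:(np.array(p,float)+.5)/1.8-.5
e=back(T,[f((689-396,142))+[210,130]],.075)[0]; b=np.array([.5105,-.0637]);d=e[:2]-b
print("handle end",e,"r",np.hypot(*d),"turn rad",np.radians(-56.2)-np.arctan2(d[1],d[0]))
c,q=np.cos(.1189),np.sin(.1189)
for z in(.155,.162,.17):
  l=np.array([[.011,.05],[.011,-.05],[-.011,-.05],[-.011,.05]]);W=np.c_[l@np.array([[c,q],[-q,c]])+[.495,.0686],np.full(4,z)]
  print(z,"scene",((proj(S,W)-[130,120]+.5)*1.8-.5).round(0).tolist(),"top",((proj(T,W)-[210,130]+.5)*1.8-.5+[396,0]).round(0).tolist())
E
```

```text
handle end [ 0.52686206 -0.25775624  0.075     ] r 0.19474480968778388 turn rad 0.5058041570210734
0.155 scene [[309.0, 90.0], [276.0, 122.0], [264.0, 117.0], [298.0, 86.0]] top [[439.0, 158.0], [508.0, 148.0], [510.0, 163.0], [441.0, 173.0]]
0.162 scene [[310.0, 86.0], [276.0, 118.0], [264.0, 114.0], [298.0, 82.0]] top [[439.0, 157.0], [508.0, 147.0], [510.0, 162.0], [441.0, 172.0]]
0.17 scene [[310.0, 82.0], [276.0, 114.0], [264.0, 109.0], [298.0, 78.0]] top [[439.0, 156.0], [508.0, 147.0], [510.0, 162.0], [441.0, 171.0]]
```

```bash
python3 -c "
from workcell import manip
print(manip.finish_job())"
```

```text
the job is handed in; nothing more can be done
None
```

I stood the small brown board in the clamp slot, swung the wrench until it broke over, let go, and handed the job in at about 22 s.

**Board:** It met the slot floor 12 mm above counter level, as it should, with at most 9 N of contact. In the last picture its top corners match a board standing fully home and upright, with the top at about 0.155 to 0.162 m.

**Wrench:** The bolt came up tight after about 0.5 rad. The highest push I read was 11.3 N; it then fell step by step to about 7.5 N, and I stopped there. The handle sprang back in line and now sits about 0.51 rad clockwise of where it started.

**Surroundings:** The bell and pen pot look untouched in the last picture. The books were outside that view, so I did not check them at the end; the arm never worked near them once the board was lifted. The gripper touches nothing.

**Checks that disagreed:**
- **Fingertip height:** the true fingertips sat about 35 mm higher than the reported tool position. My first close on the wrench shut on air just above the bar. I raised and re-gripped lower, and nothing was disturbed. It also means the board was held only by its top edge, though it held.
- **Wrench bend:** the force put the handle bend at about 0.1 rad when I stopped, but the grip had travelled about 0.15 rad from where the handle now rests. I put the difference down to the wind-up before the break. The push never fell to the 4 N that comes just before the stop.

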